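# Reset the length stop of a polishing jig to the marked notch

## Robot

A 6-joint arm with a two-finger parallel gripper is mounted at the origin on a cart in front of the work surface, level with it; the furniture and walls round the work are solid. World frame = base frame: x ahead of the robot, y to its left, z up, the work surface at z = 0. Lengths are in m, angles in degrees, forces in N, time in s.
With the tool pointing down it reaches from about 0.375 to 0.825 m from the base axis. Payload 5.5 kg.
Tool frame: the origin (TCP) lies on the centre line of the jaws, within the pads' length; the fingertips stand 19 mm ahead of it and the grasp point (between the pads) is the TCP; z points along the fingers, y is the line along which they close (so a half turn about z gives the same grasp; the last joint's range is limited). The gripper opens to 85 mm and grips with 20 to 120 N. Pads are 22 mm wide; open, the fingers measure 114 mm over their backs; the gripper's body (76 mm by 85 mm) begins 54 mm behind the grasp point. The pads swing forward as they close: fully open they stand 13 mm farther back than shut.
Start: joints at [72.021, 17.962, -2.699, 69.339, 0, 90], TCP at [0.185, 0.571, 0.25] pointing down, gripper open.
Joint ranges: [-152.73, 152.73], [-39.44, 99.34], [-58.76, 71.6], [-118.89, 123.64], [-81.53, 83.1], [-180, 180]. Speed limits (degrees/s): [136.94, 136.94, 172.46, 180, 180, 180].

## Interface

Orientations are given as a 3x3 rotation matrix whose columns are the frame's x, y, z axes.
In Python, from rig import manip, planner, imaging, look_for, mark_of gives the robot as it stands. Calls block until the motion is done:
- manip.goto(position, orientation): joint-space move of the TCP to a pose.
- manip.move_l(position, rot=None, vel=0.15): straight line of the TCP; rot=None keeps the orientation; vel is the mean speed in m/s.
- manip.movej(angles): joint-space move.
- manip.set_gripper(opening, effort=None): finger opening in m; effort is the grip in N (None keeps the last); returns when the fingers have stopped.
- manip.dwell(seconds).
- planner.solve_ik(position, orientation): joint angles nearest the present ones, or None.
- manip.get_obs(): the state.
- imaging.grab_frame(name): name is "scene" or "top" or "wrist"; returns a dict with "color" (400x640x3 uint8, blue, green, red), "fx", "fy", "cx", "cy" (pixels), "distortion" ([k1, k2, p1, p2, k3] as OpenCV has them; the pictures are not rectified), "T" (4x4, takes a point from camera to world coordinates); the wrist camera has in their place "T_tool_cam" (4x4, takes a point from camera to tool coordinates, whose origin is the TCP and whose axes are the flange's). Camera axes: x right, y down, z forward; pixel columns grow to the right and rows downward; lengths in m; the calibration is good to about 2 mm. A picture is of the moment at which its call begins: read the wrist's pose just before it. There is no depth.
A pose or a line that the arm cannot do raises manip.MotionError and nothing moves.
- manip.close_job(): hands the job in; it is judged then, once.
Trained networks look in a picture, given as the dict that the camera call returned (one of the last four; its "shot" number tells which), for a name from the list of things; names that differ only in an ending like _2 or _b are one class to them, and where a whole thing is asked for, a point or a joint stands for the part that bears it (a point fixed in the world has none). Each returns a list of dicts, best first, with "p" (0 to 1); they miss things now and then, are a little off and sometimes report something else, mostly with a low value. They report only what shows in the picture. A call takes as long as a camera call.
- look_for(query, picture): "bbox" ([left, top, right, bottom] in pixels, round what is visible of it).
- mark_of(query, picture): "position" ([column, row] in pixels: a listed point, or the origin of a listed thing).
The state is a dict: "time": time; "joint_pos": joint angles; "joint_vel": joint speeds; "tau": joint torques, N m; "tcp_pos": TCP position; "tcp_rot": TCP orientation; "ft_force": force on the tool from outside, world axes, zero at the start; "wrist_torque": the same for the moment, N m; "width": finger opening in m; "grasp_force": force on a finger pad.
Only numpy, scipy, OpenCV 4.12 (cv2) and the standard library are available. Lean on these libraries where they do the work, as an engineer would, in place of code of your own. Each camera call takes 0.05 s, during which the arm holds its last target. There are 200 camera calls.

## Task

Reset the length stop of the polishing jig: pull the keeper knob fully out towards you, lift the red-handled stop out of its middle notch and drop it fully home into the notch beside the yellow disc, then push the keeper knob fully home so that the stop is locked down again. The notch blocks are clamped by hand, so the exact place of the notch must be found by feel. Leave the other things on the cabinet where they are.

Things in the scene. Friction and masses are not known exactly. Their poses are not given: they have to be found in the camera images.
- rack: Fixed polishing jig, aluminium base plate 265 x 224 x 8 mm carrying a notched rail. Origin on the cabinet top under the rail's middle notch; x points from the keeper knob across the rail to the work plate (roughly away from the robot), y along the rail, z up. Rail end stops at y = +-104 mm, 42 mm high; cheeks along the rail at x = +-37.5 mm (inner faces), 40 mm high.
- rail_top (a point): Centre of the middle notch at the level of the lands, 30 mm above the rack's origin. Three notches cross the rail, 16 mm wide in y, 22 mm deep: this one and one in each of two brass blocks clamped by hand, anywhere from 48 to 68 mm from here along +y and -y (unequal, not measured: feel or look). Lands between are level, with no other gap that takes the tooth.
- stop_grip (a point): Loose stop, about 0.2 to 0.4 kg; this is the centre of its red grip block: 26 mm in y, 30 mm in x, top 25 mm above this point, foot plate's top 30 mm below; grasp across y. Axes as the rack's. An aluminium arm 16 mm wide reaches 79 mm to +x, its top 16 mm below. Starts seated in the middle notch: 72 mm above the rack's origin (88 mm with its tooth riding on a land).
- stop_foot (a point): Centre of the underside of the stop's foot plate (70 mm in x, 60 in y, 12 thick), 42 mm below stop_grip. Seated, it lies flat on the lands. Below it a tooth across the rail: 66 mm in x, 12 mm in y, 16 mm deep, nose rounded with radius 6 mm; 2 mm play each side in a notch, about 4.5 mm to each cheek.
- keeper (a joint): Blue T-shaped keeper slide, in m: 0 = home (as at the start: its 196 mm lip lies 2.5 mm over the edge of the stop's foot at all three notches, so the stop cannot be lifted); 0.028 = fully out along the rack's -x, lip clear. About 3 N of friction; stays where left. A stop that is not down in a notch blocks it.
- keeper_knob (a point): Middle of the upright black knob on the keeper, 25 mm in diameter, from 18.5 mm below to 18.5 mm above this point; below it a steel collar 32 mm across, 4 mm thick, then the slide (top 22.5 mm below). In the rack's frame at x = -80, y = 0, z = 73 mm with the keeper home, x = -108 mm when out.
- yellow_disc: Yellow plastic disc, 41 mm across, 7 mm thick, fixed on the work plate at the rack's x = 125 mm and y = +58 or -58 mm; origin at the centre of its underside, axes as the rack's. It marks the outer notch for the stop, which lies within 10 mm of it along y.
- black_disc: Disc like the yellow one but black with a grey face, fixed beside the other outer notch (not to be used).
- paste_pot: Bystander: glass pot of paste with ochre lid, 57 mm across, 36 mm tall, origin at the centre of its underside.
- masking_tape: Bystander: roll of masking tape lying flat, 90 mm across, 24 mm tall, origin at the centre of its underside.
- compound_bar: Bystander: green and cream bar of polishing compound, 39 x 89 x 32 mm, origin at the centre of its underside.

How it is judged:
By the outcome, as a careful person would: the job done as asked, in the order asked, and still so for the second after the job is handed in, with the robot touching nothing.
It also fails if it takes over 48 s, if anything falls off the work surface, if the arm or the gripper's body presses on something with over 40 N, if the wrist force passes 120 N, or if a joint passes its speed limit or range.

## Working session

There is one attempt and no reset: what is moved stays moved. The work goes in short steps, each a Python script; the robot and the scene stay as the last script left them, time stands still between calls to the robot, and variables do not carry over. Pictures are saved under pics/ and viewed, at most 10 in all, crops included, and the job is handed in when it is done.

```bash
ls; mkdir -p pics
cat > h.py <<'E'
import numpy as np, cv2
from rig import manip, planner, imaging, look_for, mark_of
def ray(f,px,T=None):
    K=np.array([[f["fx"],0,f["cx"]],[0,f["fy"],f["cy"]],[0,0,1.]])
    u=cv2.undistortPoints(np.array([[px]],float),K,np.array(f["distortion"],float))[0,0]
    T=np.array(f["T"]) if T is None else T
    return T[:3,3],T[:3,:3]@np.array([u[0],u[1],1.])
def onz(f,px,z,T=None):
    o,d=ray(f,px,T); return o+d*(z-o[2])/d[2]
def wristT(f,obs):
    T=np.eye(4);T[:3,:3]=obs["tcp_rot"];T[:3,3]=obs["tcp_pos"]; return T@np.array(f["T_tool_cam"])
E
python3 - <<'E'
from h import *
ims=[]
Z=dict(rail_top=.03,stop_grip=.072,keeper_knob=.073,yellow_disc=None,black_disc=None,rack=0,stop_foot=.03,paste_pot=0,masking_tape=0,compound_bar=0)
for c in("scene","top"):
    f=imaging.grab_frame(c); cv2.imwrite(f"pics/{c}.png",f["color"])
    for n,z in Z.items():
        r=mark_of(n,f)[:2]
        for q in r: print(c,n,round(q["p"],2),np.round(q["position"]),np.round(onz(f,q["position"],.01 if z is None else z),3))
print(manip.get_obs()["time"])
E
```

```text
pics
scene rail_top 0.68 [324. 237.] [ 0.536 -0.017  0.03 ]
scene stop_grip 0.79 [321. 221.] [ 0.531 -0.011  0.072]
scene keeper_knob 0.97 [300. 225.] [0.479 0.006 0.073]
scene yellow_disc 0.4 [352. 227.] [0.658 0.007 0.01 ]
scene black_disc 0.54 [380. 242.] [ 0.642 -0.105  0.01 ]
scene black_disc 0.47 [320. 232.] [0.575 0.043 0.01 ]
scene rack 0.89 [326. 247.] [ 0.542 -0.015  0.   ]
scene rack 0.39 [297. 225.] [0.573 0.142 0.   ]
scene stop_foot 0.7 [321. 234.] [0.541 0.    0.03 ]
scene paste_pot 0.88 [226. 217.] [0.46  0.332 0.   ]
scene masking_tape 0.96 [426. 297.] [ 0.535 -0.334  0.   ]
scene compound_bar 0.77 [387. 324.] [ 0.407 -0.341  0.   ]
top rail_top 0.9 [339. 200.] [ 0.546 -0.017  0.03 ]
top rail_top 0.39 [325. 153.] [0.676 0.024 0.03 ]
top stop_grip 0.59 [338. 197.] [ 0.548 -0.014  0.072]
top keeper_knob 0.76 [330. 229.] [0.465 0.004 0.073]
top yellow_disc 0.76 [324. 154.] [0.678 0.027 0.01 ]
top black_disc 0.64 [368. 166.] [ 0.649 -0.093  0.01 ]
top rack 0.7 [335. 204.] [ 0.544 -0.007  0.   ]
top stop_foot 0.75 [337. 203.] [ 0.54  -0.011  0.03 ]
top paste_pot 0.63 [206. 228.] [0.465 0.336 0.   ]
top paste_pot 0.33 [342. 200.] [ 0.553 -0.027  0.   ]
top masking_tape 0.61 [456. 213.] [ 0.526 -0.336  0.   ]
top compound_bar 0.64 [462. 254.] [ 0.418 -0.349  0.   ]
1.1
```

Run:
```python
import cv2,numpy as np
a=cv2.imread("pics/top.png")[110:280,240:440];b=cv2.imread("pics/scene.png")[170:300,230:450]
a=cv2.resize(a,(400,340),interpolation=2);b=cv2.resize(b,(400,236),interpolation=2)
cv2.imwrite("pics/c.png",np.vstack([a,b]))
```

```text
(no output)
```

View pics/c.png

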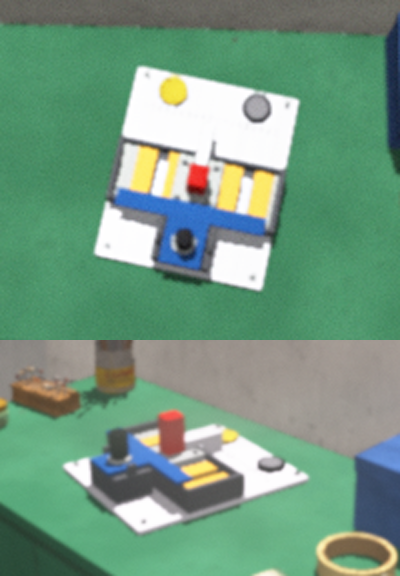

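```bash
cat >> h.py <<'E'
def R(yaw,flip=1):
    c,s=np.cos(np.radians(yaw)),np.sin(np.radians(yaw))
    y=flip*np.array([-s,c,0]); z=np.array([0,0,-1.]); return np.column_stack([np.cross(y,z),y,z])
def st(t=""):
    o=manip.get_obs(); print(t,"t",round(o["time"],2),"tcp",np.round(o["tcp_pos"],4),"F",np.round(o["ft_force"],1),"M",np.round(o["wrist_torque"],2),"w",round(o["width"],4),"g",round(o["grasp_force"],1)); return o
E
python3 - <<'E'
from h import *
for fl in(1,-1): print(fl,planner.solve_ik([.5,0,.27],R(-13.6,fl)))
q={fl:planner.solve_ik([.5,0,.27],R(-13.6,fl)) for fl in(1,-1)}
j=manip.get_obs()["joint_pos"]
fl=min((f for f in q if q[f] is not None),key=lambda f:abs(q[f][5]-j[5]))
print(fl); manip.movej(q[fl])
o=st(); f=imaging.grab_frame("wrist"); T=wristT(f,o); cv2.imwrite("pics/w1.png",f["color"])
print("cam",T[:3,3])
for n,z in dict(rail_top=.03,stop_grip=.072,keeper_knob=.073,yellow_disc=.01,black_disc=.01,rack=0,stop_foot=.03).items():
    for r in mark_of(n,f)[:2]: print(n,round(r["p"],2),np.round(r["position"]),np.round(onz(f,r["position"],z,T),4))
E
```

```text
1 [  0.           6.74366905 -14.19251045  69.06382049   0.
  13.6       ]
-1 [   0.            6.74366905  -14.19251045   69.06382049    0.
 -166.4       ]
1
 t 3.42 tcp [0.5001 0.0006 0.27  ] F [0.7 0.3 1.2] M [ 0.04 -0.02 -0.01] w 0.0855 g 0.0
cam [0.42331126 0.02003938 0.3933388 ]
rail_top 0.54 [313. 197.] [ 0.5392 -0.011   0.03  ]
stop_grip 0.78 [314. 213.] [ 0.5418 -0.0099  0.072 ]
keeper_knob 0.72 [307. 132.] [0.4636 0.0025 0.073 ]
keeper_knob 0.68 [ 65. 244.] [ 0.515  -0.2718  0.073 ]
yellow_disc 0.88 [362. 282.] [0.6701 0.0208 0.01  ]
black_disc 0.97 [274. 288.] [ 0.6522 -0.0898  0.01  ]
rack 0.89 [311. 189.] [ 0.5388 -0.0127  0.    ]
stop_foot 0.55 [310. 196.] [ 0.5375 -0.0134  0.03  ]
```

View pics/w1.png

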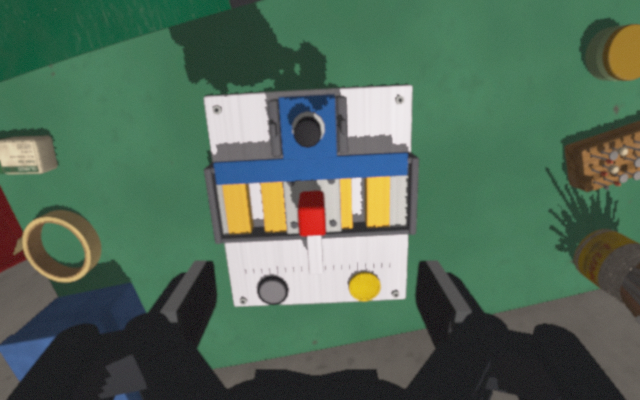

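Run:
```python
from h import *
o=st(); f=imaging.grab_frame("wrist"); T=wristT(f,o)
P={k:onz(f,p,.008,T)[:2] for k,p in dict(a=(206,98),b=(411,87),c=(408,302),d=(230,306)).items()}
for k in P: print(k,np.round(P[k],4))
for u,v in("ab","dc","ad","bc"):
    d=P[v]-P[u]; print(u+v,np.linalg.norm(d).round(4),np.degrees(np.arctan2(d[1],d[0])).round(2))
c=f["color"][160:245,210:430]; cv2.imwrite("pics/w1c.png",cv2.resize(c,None,fx=3.6,fy=3.6,interpolation=2))
```

```text
t 3.83 tcp [5.0e-01 2.0e-04 2.7e-01] F [ 0.8 -0.3  0.4] M [-0.02  0.01  0.02] w 0.0855 g 0.0
a [ 0.4106 -0.098 ]
b [0.4513 0.1174]
c [0.7151 0.0728]
d [ 0.6662 -0.154 ]
ab 0.2192 79.31
dc 0.232 77.85
ad 0.2617 -12.35
bc 0.2676 -9.6
```

View pics/w1c.png

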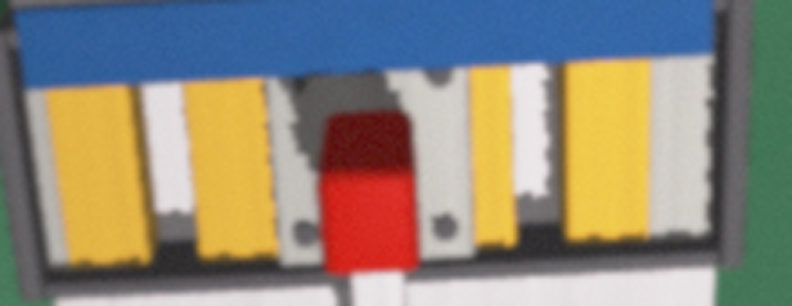

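Run:
```python
from h import *
o=st(); f=imaging.grab_frame("wrist"); T=wristT(f,o)
px=lambda u,v:(210+(u+.5)/3.6-.5,160+(v+.5)/3.6-.5)
a=np.radians(-11.2); R2=np.array([[np.cos(a),-np.sin(a)],[np.sin(a),np.cos(a)]])
for n,u,v,z in[("footL",279,200,.042),("footR",473,200,.042),("notL",514,150,.03),("notR",564,150,.03),("endL",20,150,.042),("endR",722,150,.042)]:
    p=onz(f,px(u,v),z,T)[:2]; print(n,p.round(4),"rackaxes",(R2.T@p).round(4))
for n,p in dict(knob=(.4636,.0025),grip=(.5418,-.0099),yel=(.6701,.0208),bl=(.6522,-.0898),rail=(.5392,-.011)).items(): print(n,(R2.T@np.array(p)).round(4))
```

```text
t 3.88 tcp [5.0e-01 1.0e-04 2.7e-01] F [ 1.1 -0.2 -0.3] M [ 0.01  0.   -0.  ] w 0.0854 g 0.0
footL [ 0.5489 -0.0422] rackaxes [0.5466 0.0652]
footR [0.5626 0.0141] rackaxes [0.5491 0.1231]
notL [0.5543 0.0296] rackaxes [0.538  0.1367]
notR [0.5579 0.0445] rackaxes [0.5387 0.152 ]
endL [ 0.5155 -0.1128] rackaxes [ 0.5276 -0.0106]
endR [0.5646 0.0893] rackaxes [0.5365 0.1973]
knob [0.4543 0.0925]
grip [0.5334 0.0955]
yel [0.6533 0.1506]
bl [0.6572 0.0386]
rail [0.5311 0.0939]
```

Run:
```python
from h import *
o=st(); f=imaging.grab_frame("wrist"); T=wristT(f,o)
px=lambda u,v:(210+(u+.5)/3.6-.5,160+(v+.5)/3.6-.5)
d=onz(f,px(712,55),.046,T)-onz(f,px(20,90),.046,T); print("lip yaw",np.degrees(np.arctan2(d[1],d[0]))-90)
yaw=-11.; a=np.radians(-11.2); R2=np.array([[np.cos(a),-np.sin(a)],[np.sin(a),np.cos(a)]])
k=R2@np.array([.4535,.0937]); print(k)
manip.goto([*k,.16],R(yaw)); o=st()
f=imaging.grab_frame("wrist"); T=wristT(f,o); cv2.imwrite("pics/w2.png",f["color"])
for n,z in dict(keeper_knob=.073,stop_grip=.072).items():
    for r in mark_of(n,f)[:2]: print(n,round(r["p"],2),np.round(r["position"]),np.round(onz(f,r["position"],z,T),4))
```

```text
t 3.92 tcp [5.0e-01 1.0e-04 2.7e-01] F [-0.5  0.   0.2] M [-0.03  0.02 -0.03] w 0.0855 g 0.0
lip yaw -10.650740249272516
[0.46306292 0.00383022]
 t 4.51 tcp [0.4637 0.0038 0.1607] F [ 1.5 -0.3  1. ] M [-0.02 -0.03  0.02] w 0.0854 g 0.0
keeper_knob 0.81 [313. 212.] [0.4642 0.0028 0.073 ]
keeper_knob 0.28 [259. 377.] [ 0.5912 -0.0649  0.073 ]
stop_grip 0.75 [312. 312.] [ 0.5402 -0.0126  0.072 ]
stop_grip 0.4 [313. 212.] [0.4644 0.0026 0.072 ]
```

View pics/w2.png

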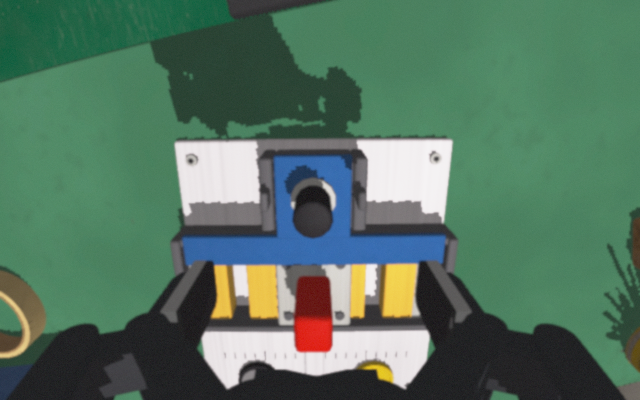

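```bash
cat >> h.py <<'E'
YAW=-11.
ux=np.array([np.cos(np.radians(YAW)),np.sin(np.radians(YAW)),0]); uy=np.array([-ux[1],ux[0],0])
def fr(o): F=np.array(o["ft_force"]); return np.round([F@ux,F@uy,F[2]],1)
E
python3 - <<'E'
from h import *
manip.move_l([.4638,.003,.078],vel=.2); st()
manip.set_gripper(.0,50); o=st("grip"); print(fr(o))
p0=np.array(o["tcp_pos"])
for d in(.01,.02,.026,.029,.031):
    manip.move_l(p0-ux*d,vel=.08); o=st(d); print(fr(o),((np.array(o["tcp_pos"])-p0)@ux).round(4),((np.array(o["tcp_pos"])-p0)@uy).round(4))
    if d>.025 and abs(fr(o)[0])>15: break
E
```

```text
t 5.22 tcp [0.4647 0.003  0.0789] F [-0.2  0.7 -0.6] M [ 0.02 -0.02 -0.07] w 0.0852 g 0.0
grip t 5.8 tcp [0.464  0.0018 0.0788] F [-2.3 -4.5  7.6] M [-0.95  0.49 -0.01] w 0.0238 g 48.5
[-1.4 -4.8  7.6]
0.01 t 6.07 tcp [0.4533 0.0036 0.0789] F [-3.9 -0.3  1.9] M [-0.17  0.61 -0.07] w 0.0232 g 52.8
[-3.8 -1.   1.9] -0.0108 -0.0002
0.02 t 6.34 tcp [0.4439 0.0054 0.0789] F [-2.6 -1.8  3.1] M [-0.47  0.56 -0.03] w 0.0235 g 52.8
[-2.2 -2.3  3.1] -0.0204 -0.0002
0.026 t 6.59 tcp [0.4384 0.0064 0.0789] F [-1.2 -3.4  1.3] M [-0.74  0.17 -0.06] w 0.0236 g 52.8
[-0.5 -3.6  1.3] -0.026 -0.0003
0.029 t 6.84 tcp [0.4364 0.0069 0.079 ] F [ 3.  -4.6 -2.9] M [-1.04 -0.56  0.02] w 0.0236 g 52.1
[ 3.8 -4.  -2.9] -0.028 -0.0003
0.031 t 7.09 tcp [0.4363 0.0069 0.079 ] F [  9.3  -5.6 -11.1] M [-1.25 -1.76 -0.03] w 0.0234 g 51.1
[ 10.2  -3.8 -11.1] -0.0281 -0.0003
```

Run:
```python
from h import *
manip.set_gripper(.085); o=st("rel"); p=np.array(o["tcp_pos"])
manip.move_l([p[0],p[1],.135],vel=.25)
g=np.array([.5424,-.0135,.16])
manip.move_l(g,rot=R(YAW),vel=.25); o=st()
f=imaging.grab_frame("wrist"); T=wristT(f,o); cv2.imwrite("pics/w3.png",f["color"])
for n,z in dict(keeper_knob=.073,stop_grip=.072,yellow_disc=.01,rail_top=.03).items():
    for r in mark_of(n,f)[:1]: print(n,round(r["p"],2),np.round(r["position"]),np.round(onz(f,r["position"],z,T),4))
```

```text
rel t 7.72 tcp [0.4336 0.0078 0.0789] F [ 0.2  0.2 -0.5] M [ 0.04 -0.01  0.01] w 0.0851 g 0.0
 t 8.7 tcp [ 0.541  -0.0135  0.1583] F [-1.2  0.5 -0.2] M [-0.04  0.06  0.06] w 0.0851 g 0.0
keeper_knob 0.84 [316.  30.] [0.4358 0.0084 0.073 ]
stop_grip 0.72 [316. 210.] [ 0.5396 -0.012   0.072 ]
yellow_disc 0.69 [382. 313.] [0.673  0.0237 0.01  ]
```

View pics/w3.png

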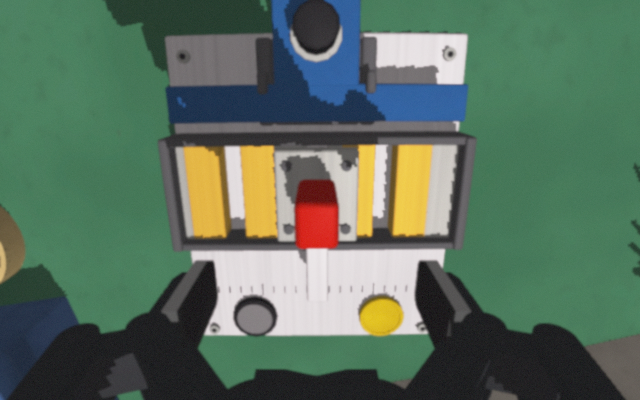

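Run:
```python
from h import *
o=manip.get_obs(); f=imaging.grab_frame("wrist"); T=wristT(f,o)
for u in(374,393,275,357): print(u,(onz(f,(u,190),.03 if u>360 else .042,T)@uy).round(4))
manip.move_l([.5405,-.0130,.074],vel=.2); st()
manip.set_gripper(.0,70); o=st("grip"); p=np.array(o["tcp_pos"]); print(fr(o),"y'",(p@uy).round(4),"x'",(p@ux).round(4))
for z in(.085,.098):
    manip.move_l([.5405,-.0130,z],vel=.08); o=st(); p=np.array(o["tcp_pos"]); print(fr(o),"y'",(p@uy).round(4),"x'",(p@ux).round(4))
```

```text
374 0.1354
393 0.1499
275 0.0619
357 0.121
 t 9.58 tcp [ 0.5407 -0.013   0.0745] F [ 0.7 -0.4  0.8] M [ 0.02 -0.03 -0.01] w 0.0848 g 0.0
grip t 10.16 tcp [ 0.541  -0.0131  0.0748] F [-0.9 -0.9  5.5] M [-0.02  0.21  0.04] w 0.0253 g 69.6
[-0.7 -1.1  5.5] y' 0.0904 x' 0.5336
 t 10.45 tcp [ 0.5408 -0.013   0.0853] F [-0.6  0.4 -2.4] M [-0.02  0.04 -0.  ] w 0.0255 g 68.8
[-0.6  0.3 -2.4] y' 0.0904 x' 0.5333
 t 10.77 tcp [ 0.541  -0.013   0.0983] F [ 0.  -0.  -2.1] M [ 0.12 -0.    0.  ] w 0.0252 g 68.8
[ 0.  -0.  -2.1] y' 0.0904 x' 0.5335
```

Run:
```python
from h import *
b=np.array([.5407,-.0130,0])
def go(d,z,v=.08):
    t=b+uy*d; t[2]=z; manip.move_l(t,vel=v); o=manip.get_obs(); p=np.array(o["tcp_pos"])
    print("cmd",round(d,4),round(z,4),"y",((p-b)@uy).round(4),"x",((p-b)@ux).round(4),"z",p[2].round(4),"F",fr(o),"t",round(o["time"],1)); return o
go(.0512,.099,.15)
for z in(.0925,.0885,.085):
    o=go(.0512,z,.04)
    if o["ft_force"][2]>10: break
```

```text
cmd 0.0512 0.099 y 0.0511 x -0.0004 z 0.0986 F [ 0.  -1.1 -2.8] t 11.3
cmd 0.0512 0.0925 y 0.0504 x -0.0005 z 0.0919 F [-0.1 -0.5 -2.5] t 11.6
cmd 0.0512 0.0885 y 0.0509 x -0.0003 z 0.0882 F [-0.7 -0.1 -1.7] t 11.8
cmd 0.0512 0.085 y 0.0511 x -0.0002 z 0.0847 F [-0.3 -0.3 -2. ] t 12.1
```

Run:
```python
from h import *
b=np.array([.5407,-.0130,0])
def go(d,z,v=.08):
    t=b+uy*d; t[2]=z; manip.move_l(t,vel=v); o=manip.get_obs(); p=np.array(o["tcp_pos"])
    print("cmd",round(d,4),round(z,4),"y",((p-b)@uy).round(4),"x",((p-b)@ux).round(4),"z",p[2].round(4),"F",fr(o),"t",round(o["time"],1)); return o
for z in(.081,.078,.0755,.074,.073):
    o=go(.0512,z,.04)
    if o["ft_force"][2]>8 or abs(fr(o)[1])>8: break
```

```text
cmd 0.0512 0.081 y 0.0512 x -0.0003 z 0.0806 F [-0.2  0.6 -2.1] t 12.3
cmd 0.0512 0.078 y 0.0512 x -0.0002 z 0.0778 F [ 0.2  0.2 -1.8] t 12.6
cmd 0.0512 0.0755 y 0.0512 x -0.0002 z 0.0753 F [-0.   0.9 -2.3] t 12.8
cmd 0.0512 0.074 y 0.0512 x 0.0001 z 0.0748 F [-3.7 -1.5  5.4] t 13.1
cmd 0.0512 0.073 y 0.0512 x 0.0001 z 0.0748 F [-5.9 -0.9 14.4] t 13.3
```

Run:
```python
from h import *
manip.set_gripper(.085); o=st("rel"); p=np.array(o["tcp_pos"])
manip.move_l([p[0],p[1],.15],vel=.2)
manip.move_l([.4363,.0069,.15],vel=.25); o=st()
f=imaging.grab_frame("wrist"); T=wristT(f,o); cv2.imwrite("pics/w4.png",f["color"])
for n,z in dict(keeper_knob=.073,stop_grip=.072).items():
    for r in mark_of(n,f)[:1]: print(n,round(r["p"],2),np.round(r["position"]),np.round(onz(f,r["position"],z,T),4))
```

```text
rel t 13.93 tcp [0.5504 0.0373 0.0729] F [ 0.1 -0.7 -0. ] M [-0.01  0.01 -0.03] w 0.085 g 0.0
 t 15.08 tcp [0.4361 0.0069 0.1494] F [ 0.5 -0.1 -0.3] M [ 0.01 -0.1   0.04] w 0.0848 g 0.0
keeper_knob 0.61 [316. 217.] [0.4361 0.0083 0.073 ]
```

View pics/w4.png

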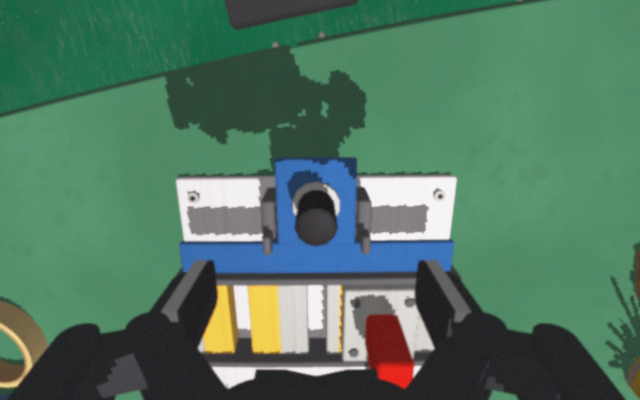

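The stop stands square in the +y notch, with its foot at columns 343–430. The knob is at (316,220) and the lip is clear, so I push the keeper home.

Run:
```python
from h import *
manip.move_l([.4363,.0069,.078],vel=.2)
manip.set_gripper(0,50); o=st("grip"); p0=np.array(o["tcp_pos"])
for d in(.012,.022,.026,.028,.030,.0315):
    manip.move_l(p0+ux*d,vel=.08); o=manip.get_obs(); q=np.array(o["tcp_pos"])-p0; print(d,fr(o),(q@ux).round(4),round(o["time"],1))
    if abs(fr(o)[0])>(25 if d>.025 else 15): break
```

```text
grip t 16.32 tcp [0.4367 0.0067 0.0787] F [-0.4 -0.5  4.3] M [-0.21  0.24  0.06] w 0.0235 g 48.7
0.012 [ 1.4  0.3 -2.3] 0.0125 16.6
0.022 [ 1.4  1.3 -2.6] 0.0227 16.9
0.026 [-1.2  2.2  2.5] 0.026 17.2
0.028 [-3.6  2.7  4.1] 0.0278 17.4
0.03 [-8.6  2.5 10.3] 0.0282 17.7
0.0315 [-13.    2.6  16.6] 0.0282 17.9
```

Run:
```python
from h import *
manip.set_gripper(.085); o=st("rel"); p=np.array(o["tcp_pos"])
manip.move_l([p[0],p[1],.16],vel=.2)
manip.move_l([.50,0,.25],vel=.25); o=st()
f=imaging.grab_frame("wrist"); T=wristT(f,o); cv2.imwrite("pics/w5.png",f["color"])
for n,z in dict(keeper_knob=.073,stop_grip=.072).items():
    for r in mark_of(n,f)[:1]: print(n,round(r["p"],2),np.round(r["position"]),np.round(onz(f,r["position"],z,T),4))
```

```text
rel t 18.53 tcp [0.4677 0.0006 0.0787] F [-0.  -0.3  0.3] M [ 0.02  0.04 -0.04] w 0.0845 g 0.0
 t 19.62 tcp [ 0.4995 -0.      0.2486] F [ 0.4 -0.  -1.1] M [ 0.02  0.05 -0.02] w 0.0848 g 0.0
keeper_knob 0.78 [311. 138.] [0.4657 0.0038 0.073 ]
stop_grip 0.57 [368. 221.] [0.5508 0.0401 0.072 ]
```

View pics/w5.png

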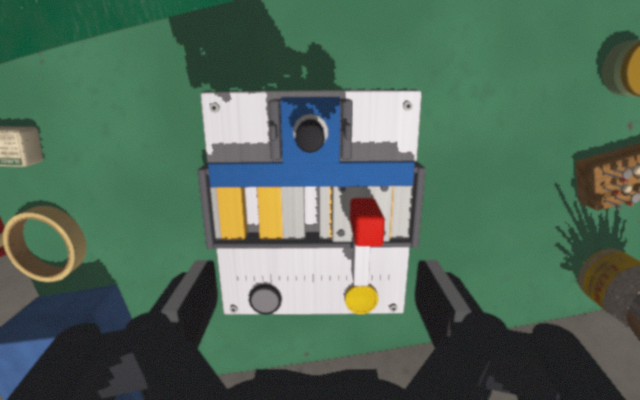

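The stop, at (368,221), sits in the notch beside the yellow disc. The keeper lip, at rows 163–186, is back over its foot, and nothing else has moved.

```bash
python3 -c "
from rig import manip
print(manip.close_job())"
```

```text
the job is handed in; nothing more can be done
None
```

The stop is fully home in the notch beside the yellow disc and the keeper is pushed home over its foot; the job was handed in at about 20 s, with the bystanders untouched.

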